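# Set up the menu stand

## Robot

A 6-joint arm with a two-finger parallel gripper is mounted at the origin on the work surface. World frame = base frame: x ahead of the robot, y to its left, z up, the work surface at z = 0. Lengths are in mm, angles in rad, forces in N, time in s.
With the tool pointing down it reaches from about 375 to 975 mm from the base axis. Payload 3.8 kg.
Tool frame: the origin (TCP) lies on the centre line of the jaws, within the pads' length; the fingertips stand 17 mm ahead of it and the grasp point (between the pads) lies 2 mm behind it; z points along the fingers, y is the line along which they close (so a half turn about z gives the same grasp; the last joint's range is limited). The gripper opens to 88 mm and grips with 3 to 60 N. Pads are 18 mm wide; open, the fingers measure 123 mm over their backs; the gripper's body (75 mm by 187 mm) begins 45 mm behind the grasp point.
Start: joints at [-1.227, 0.264, 1.604, -0, 1.274, -0.037], TCP at [250.867, -626.645, 255.706] pointing down, gripper open.
Joint ranges: [-2.63, 2.63], [-0.94, 2.18], [0.31, 2.57], [-1.31, 4.45], [0, 2.66], [-2.55, 2.55]. Speed limits (rad/s): [2.57, 2.57, 3.14, 3.14, 3.14, 3.14].

## Interface

Orientations are given as a unit quaternion [x, y, z, w].
In Python, from station import observe, grab_frame, r gives the robot as it stands. The module is installed in compiled form; this text tells all that it offers.
- The arm moves only by the shell command python3 -m creep 'ROWS' [OPENING] [FORCE]. ROWS is JSON, a list of rows, each an object with "travel": the shift along the tool's x, y, z in m, a list of three; "angular": the turn, a rotation vector about the tool's x, y, z in rad, a list of three. A call has 1 to 10 rows; each row is the pose to reach, as a shift and turn from the pose commanded when the call began, along the tool's axes at that moment; what a row does not reach only later rows make up. A row lasts 1/10 s, in which the tool goes at most 50 mm and 8.59 degrees, less where a joint would pass 70% of its speed; a pose out of reach is approached as far as the arm can. A call with a gripper value outside its range is refused whole. OPENING is the finger opening in m, from 0 to 0.0881, set as the call begins (- or left out, the last holds). The fingers move at their own pace and stop on an object; FORCE is the grip in N (left out, the last holds). Time passes only in rows, so rows that repeat a pose let the fingers close. It gives the time, the measured TCP pose, the force, the opening and the grip force at its end, in the units of the state.
- observe(): the state, without advancing time (a new reading comes with each control period).
- grab_frame(name): name is "scene" or "side" or "wrist"; returns a dict with "image" (384x512x3 uint8, blue, green, red), "range_z" (384x512 float32, mm along the optical axis (not along the pixel's ray), 0 where there is no reading), "mtx" (3x3 intrinsics, pixels), "rvec" (rotation vector, rad) and "tvec" (3), from world to camera coordinates, as OpenCV has them; the wrist camera has in their place "T_tool_cam" (4x4, takes a point from camera to tool coordinates, whose origin is the TCP and whose axes are the flange's). Camera axes: x right, y down, z forward; pixel columns grow to the right and rows downward; lengths in mm; the calibration is good to about 2 mm. A picture is of the moment at which its call begins: read the wrist's pose just before it.
- r.finish_job(): hands the job in; it is judged then, once.
The state is a dict: "t": time; "joint_pos": joint angles; "dq": joint speeds; "joint_torque": joint torques, N m; "ee_pos": TCP position; "tcp_rot": TCP orientation; "ft_force": force on the tool from outside, world axes, zero at the start; "wrist_torque": the same for the moment, N m; "grip_width": finger opening in mm; "grip_force": force on a finger pad.
Only numpy, scipy, OpenCV 4.12 (cv2) and the standard library are available. Lean on these libraries where they do the work, as an engineer would, in place of code of your own. Each camera call takes 0.05 s, during which the arm holds its last target. There are 200 camera calls.

## Task

Set up the white menu stand for the guests: fold its hinged back panel up and over until it leans about 20 degrees back past upright (about 110 degrees from folded flat). Then take the straight-topped board out of the rack and stand it on its foot in the stand's gutter, between the two end blocks, leaning back against the panel, and let go. Leave the arched board in the rack and do not disturb the glasses, the flower vase or the candle.

Things in the scene. Friction and masses are not known exactly. Their poses are not given: they have to be found in the camera images.
- stand: White-painted wooden menu stand, fixed. Base 150 (x) x 190 (y) x 16 mm; origin at the centre of its underside; front faces its -x. A gutter runs along y: 24 mm wide (x -2 to +22 mm), 160 mm long, floor 16 mm above the table, a small block closing each end; a 12 mm lip in front of it, the hinge strip behind; lip, strip and blocks reach 32 mm above the table.
- gutter (a point): Middle of the gutter's floor: 10 mm behind the stand's origin (+x), 16 mm above the table.
- hinge (a point): Middle of the panel's hinge axis, which runs along the stand's y: 30 mm behind the stand's origin, 36 mm above the table.
- panel (a joint): Angle (rad) of the stand's stiff back panel, 160 mm wide, 115 mm from hinge to free edge, 10 mm thick. 0 = folded flat forwards over the gutter, free edge to the stand's -x; 1.57 = upright; 1.92 = leaning 20 degrees back past upright; stop 2.6. Starts at 0.6 to 1.0. Stays where left; moves under about 3 to 5 N at its free edge. Its underside when folded becomes its front face.
- panel_edge (a point): Middle of the panel's free edge, on the face that becomes the front face, 115 mm from the hinge axis.
- menu_board: Straight-topped (rectangular) loose plywood board, 120 mm wide (its y) x 190 mm high (its z) x 10 mm thick (its x), about 150 g; origin at the centre of its foot. It starts upright in one of the rack's two slots, standing 12 mm above the table.
- menu_top (a point): Centre of the top edge of the straight-topped board, 190 mm above its foot.
- rack: White-painted wooden rack, fixed to the table, 170 (x) x 160 (y) mm; origin at the centre of its underside. Two slots along its y, centred at x = -36 and +36 mm, 14 mm wide, floor 12 mm and rim 40 mm above the table. Each holds a board; which board is in which slot varies.
- arch_board: Arched (round-topped) loose plywood board of the same width, height and thickness, in the rack's other slot; leave it there. Origin at the centre of its foot.
- tumbler1: Purple tumbler, 70 mm across, 100 mm high, between stand and rack; origin under its centre.
- tumbler2: Purple tumbler of the same size, behind them.
- vase: Glass bud vase with white flowers, 72 mm across, about 205 mm high; origin under its centre.
- tealight: Candle in a glass, 58 mm across, 60 mm high, in front between stand and rack; origin under its centre.
Mind the look-alikes: they are no part of the job. What is shaped like the menu_board but purple or red is not meant.

How it is judged:
By the outcome, as a careful person would: the job done as asked, in the order asked, and still so for the second after the job is handed in, with the robot touching nothing.
It also fails if it takes over 72 s, if anything falls off the work surface, if the arm or the gripper's body presses on something with over 40 N, if the wrist force passes 120 N, or if a joint passes its speed limit or range.

## Working session

There is one attempt and no reset: what is moved stays moved. The work goes in short steps, Python scripts to look and compute and a shell command to move; the robot and the scene stay as the last step left them, time stands still between calls to the robot, and variables do not carry over. Pictures are saved under pics/ and viewed, at most 10 in all, crops included, and the job is handed in when it is done.

```bash
mkdir -p pics
cat > h.py <<'E'
import numpy as np, cv2
from station import observe, grab_frame, r
def world(f):
    K=f["mtx"];R=cv2.Rodrigues(np.array(f["rvec"],float))[0];t=np.array(f["tvec"],float).ravel()
    z=f["range_z"];v,u=np.indices(z.shape)
    c=np.stack([(u-K[0][2])/K[0][0]*z,(v-K[1][2])/K[1][1]*z,z],-1)
    w=(c-t)@R; w[z<=0]=np.nan
    return w
E
python3 - <<'E'
from h import *
a=[]
for n in("scene","side"):
    f=grab_frame(n);np.savez(""+n+"0.npz",**{k:np.array(v) for k,v in f.items()});a.append(f["image"])
    R=cv2.Rodrigues(np.array(f["rvec"],float))[0];print(n,-R.T@np.array(f["tvec"]).ravel(), R[2], (f["range_z"]>0).mean())
    cv2.imwrite(f"pics/{n}0.png",cv2.resize(f["image"],None,fx=1.5,fy=1.5))
print(observe())
E
```

```text
scene [ 885.86435294 -647.57511087  723.79584832] [-0.32462898  0.70199567 -0.63389125] 0.9959157307942709
side [320.93630927 785.22619876 884.47685406] [ 0.2314404  -0.70446321 -0.6709448 ] 0.9959716796875
{'t': 0.1, 'joint_pos': array([-1.22692465e+00,  2.64695731e-01,  1.60523816e+00, -1.29881728e-06,
        1.27370189e+00, -3.69019457e-02]), 'dq': array([ 0.00123646, -0.00279937, -0.00280176, -0.001192  ,  0.00114897,
       -0.00045982]), 'joint_torque': array([-1.23997952e-04, -5.03620863e+01, -3.58071399e+01,  7.30753108e-02,
        2.33652972e-02, -5.06600406e-05]), 'ee_pos': array([ 250.64694315, -626.08099647,  254.50001165]), 'tcp_rot': array([ 9.81930560e-01,  1.89238820e-01, -1.56792614e-04, -1.00945619e-03]), 'ft_force': array([ 0.56199256,  0.45924235, -0.29130412]), 'wrist_torque': array([0.03598315, 0.02374821, 0.0762492 ]), 'grip_force': 0.0, 'grip_width': 88.49934702343033}
```

View pics/scene0.png

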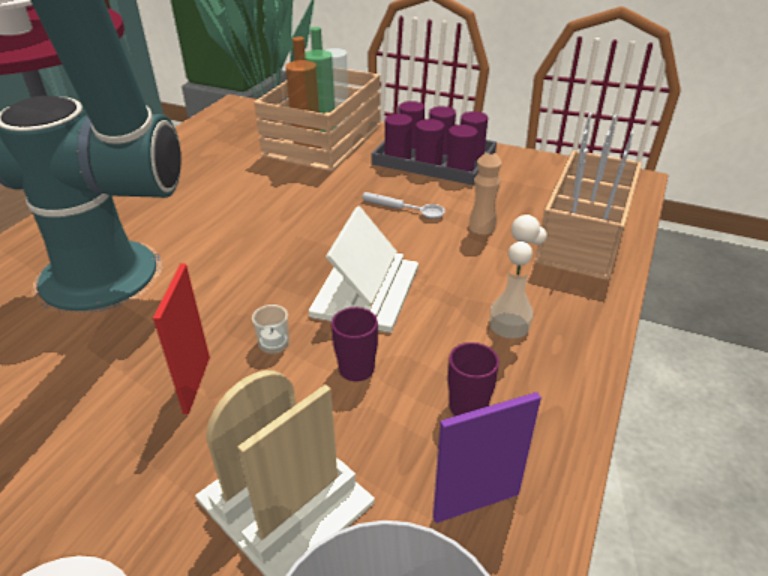

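View pics/side0.png

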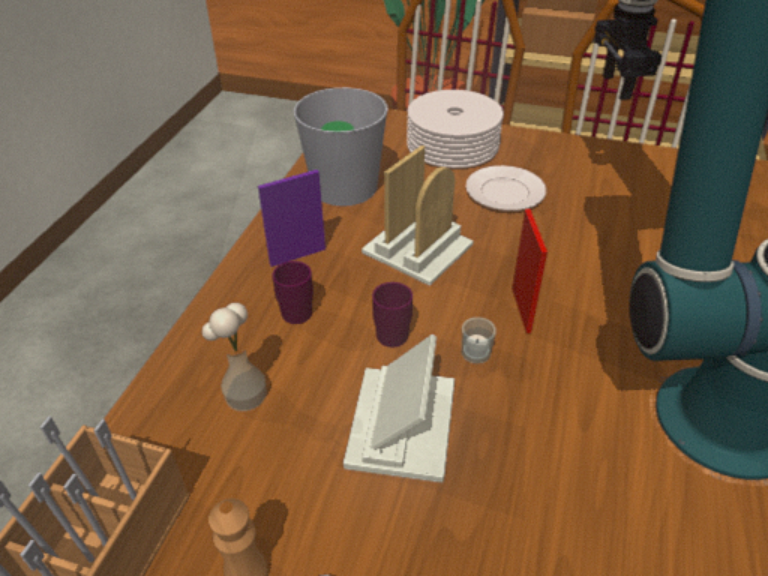

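Scene view (in the 768x576 picture): stand about (365,275), rack (285,510). Candidates for the board:
- straight plywood (290,460)
- arched plywood (250,435)
- purple (487,457)
- red (183,340)

I choose the straight plywood one at (290,460).

```bash
cat > m.py <<'E'
from h import *
P=[];C=[];S=[]
for i,n in enumerate(("scene","side")):
    f=np.load(n+"0.npz");w=world(f);hsv=cv2.cvtColor(f["image"],cv2.COLOR_BGR2HSV)
    P.append(w.reshape(-1,3));C.append(hsv.reshape(-1,3));S.append(np.full(w.shape[0]*w.shape[1],i))
P=np.vstack(P);C=np.vstack(C).astype(int);S=np.hstack(S)
ok=(P[:,2]>-20)&(P[:,2]<300)&(P[:,0]>150)&(P[:,0]<1000)&(abs(P[:,1])<700)
P,C,S=P[ok],C[ok],S[ok]
E
python3 - <<'E'
from m import *
f=np.load("scene0.npz");w=world(f)
for nm,(u,v) in dict(board=(290,460),arch=(225,450),stand=(365,250),standbase=(395,275),t1=(355,350),t2=(470,380),vase=(512,310),tea=(270,330),red=(183,340),purple=(487,457)).items():
    u,v=int(u/1.5),int(v/1.5);print(nm,w[v,u].round(),cv2.cvtColor(f["image"],cv2.COLOR_BGR2HSV)[v,u])
im=f["image"][220:384,110:270];cv2.imwrite("pics/crop.png",cv2.resize(im,None,fx=3.5,fy=3.5))
E
```

```text
board [ 611. -299.  136.] [ 18  87 141]
arch [ 530. -311.  123.] [ 19  85 120]
stand [485. 161.  92.] [ 28  13 236]
standbase [525. 201.  20.] [ 28  28 120]
t1 [569. -55.  73.] [162 140  71]
t2 [748. -63.  94.] [163 133  69]
vase [754. 152.  53.] [ 16  62 177]
tea [418. -50.  53.] [ 27  16 156]
red [ 352. -165.  108.] [  1 186 130]
purple [ 807. -186.  109.] [141 134  99]
```

View pics/crop.png

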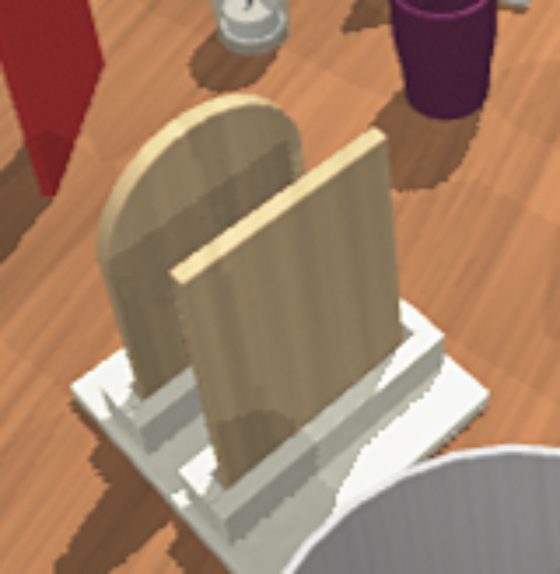

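The crop confirms it: the nearer board, with its top edge running from (180,270) to (380,135), is straight-topped plywood. The arched one stands behind it at (200,150). Next I measure poses.

Run:
```python
from m import *
def rect(p): 
    (c,s,a)=cv2.minAreaRect(p[:,:2].astype(np.float32)); return np.round(c,1),np.round(s,1),round(a,1)
wood=(C[:,0]>14)&(C[:,0]<26)&(C[:,1]>50)&(C[:,1]<125)
reg=(abs(P[:,0]-570)<130)&(abs(P[:,1]+310)<130)
def plane(p):
    c=np.median(p,0)
    for _ in range(4):
        d=p-c; n=np.linalg.svd(d,full_matrices=False)[2][2]; k=abs(d@n)<6; p=p[k]; c=p.mean(0)
    return c,n,len(p)
for s in(0,1):
  m=wood&reg&(P[:,2]>55)&(S==s); q=P[m]
  t=q[q[:,2]>194]; print(s,len(q),len(t),"top",q[:,2].max(), rect(t) if len(t)>5 else "")
  # board faces
  if s==0: b=q[(q[:,2]<185)&(np.hypot(q[:,0]-611,q[:,1]+299)<75)]; print("straight face",plane(b))
# white: stand & rack
white=(C[:,1]<45)&(C[:,2]>70)
for nm,cx,cy,R in(("stand",490,170,150),("rack",575,-310,140)):
  m=white&(np.hypot(P[:,0]-cx,P[:,1]-cy)<R)
  for s in(0,1):
    q=P[m&(S==s)]; print(nm,s,np.histogram(q[:,2],bins=np.arange(-4,60,4))[0])
    for lo,hi in((8,22),(26,38),(38,180)):
      g=q[(q[:,2]>lo)&(q[:,2]<hi)]
      if len(g)>20: print("  ",lo,hi,len(g),rect(g))
    if nm=="stand":
      g=q[(q[:,2]>55)]; print("  panel plane",plane(g), g[:,2].max(), g[g[:,2]>g[:,2].max()-6].mean(0))
```

```text
0 6076 789 top 204.75148161104812 (array([ 575.6, -279.2]), array([119.9,  83.8]), 69.1)
straight face (array([ 611.55518782, -296.24864326,  110.21031524]), array([-0.93442199,  0.35579865, -0.01621296]), 876)
1 2043 199 top 206.42229129645625 (array([ 576.7, -278.5]), array([122. ,  84.4]), 70.7)
stand 0 [  1  21  44  48 370 684  34  24  97 188  11   7  42  69  79]
   8 22 1122 (array([485.9, 155.9]), array([149. , 192.1]), 8.0)
   26 38 305 (array([501.1, 158.4]), array([ 60.5, 177.6]), 8.0)
   38 180 1619 (array([483.4, 155.1]), array([ 76.1, 163.2]), 7.7)
  panel plane (array([481.37038532, 147.93724013,  95.04212783]), array([0.76928353, 0.1019037 , 0.63072854]), 1406) 133.48470711813852 [452.90121566 145.08766843 130.04301984]
stand 1 [   4   26   50   81  771 1538   82   35  168  282    7    4   39   67
   70]
   8 22 2458 (array([487.9, 159. ]), array([149.7, 191.8]), 7.7)
   26 38 474 (array([504. , 160.8]), array([ 60.1, 180.3]), 7.9)
   38 180 1798 (array([485.2, 158.2]), array([ 77.2, 159.1]), 7.9)
  panel plane (array([479.38861837, 165.72616796,  98.38817099]), array([-0.7588741 , -0.11044859, -0.64180309]), 1566) 134.13641389117322 [452.14172288 159.25016505 130.44263567]
rack 0 [   7   22   54  692 1053  126  130  123  127  129  414  520    0    2
    2]
   8 22 1933 (array([ 575.4, -278.1]), array([160.5, 170.6]), 69.8)
   26 38 414 (array([ 575.6, -278.9]), array([149.3, 109.9]), 69.8)
   38 180 864 (array([ 575.4, -278.4]), array([150. , 111.1]), 69.6)
rack 1 [  0  19  52 234 402  78  67  64  66  56 152 180  15   0   2]
   8 22 749 (array([ 577.8, -275.4]), array([160.7, 172.5]), 70.5)
   26 38 195 (array([ 577.8, -275.9]), array([151.4, 113.9]), 69.9)
   38 180 308 (array([ 578. , -276.4]), array([153.8, 113.8]), 70.1)
```

```bash
cat >> h.py <<'E'
from scipy.spatial.transform import Rotation as Ro
SC=np.array([487,157.5]);SA=np.deg2rad(7.9)   # stand
RC=np.array([576.5,-277]);RA=np.deg2rad(-20.2) # rack
def loc(c,a,x,y,z): return np.array([c[0]+x*np.cos(a)-y*np.sin(a),c[1]+x*np.sin(a)+y*np.cos(a),z])
def tool(yaw,tilt=0):
    c,s=np.cos(yaw),np.sin(yaw)
    return Ro.from_matrix(np.array([[-s,c,0],[c,s,0],[0,0,-1]]).T)*Ro.from_rotvec([tilt,0,0])
def rel(p,R,o=None,base=None):
    if base is None: o=observe();base=(o["ee_pos"],Ro.from_quat(o["tcp_rot"]))
    d=base[1].inv().apply(np.array(p)-base[0])/1000; a=(base[1].inv()*R).as_rotvec()
    print("travel",d.round(4).tolist(),"angular",a.round(4).tolist()); return p,R
E
python3 - <<'E'
from h import *
a=rel([430,-230,310],tool(np.deg2rad(-29)))
b=rel(loc(SC,SA,-95,0,300),tool(SA),base=a)
E
```

```text
travel [0.3137, -0.3012, -0.0549] angular [-0.0019, -0.0008, -0.6839]
travel [0.3095, -0.214, 0.01] angular [0.0, 0.0, -0.644]
```

```bash
python3 -m creep '[{"travel":[0.157,-0.15,-0.055],"angular":[0,0,-0.34]},{"travel":[0.157,-0.15,-0.055],"angular":[0,0,-0.34]},{"travel":[0.157,-0.15,-0.055],"angular":[0,0,-0.34]},{"travel":[0.157,-0.15,-0.055],"angular":[0,0,-0.34]},{"travel":[0.314,-0.301,-0.055],"angular":[0,0,-0.684]},{"travel":[0.314,-0.301,-0.055],"angular":[0,0,-0.684]},{"travel":[0.314,-0.301,-0.055],"angular":[0,0,-0.684]},{"travel":[0.314,-0.301,-0.055],"angular":[0,0,-0.684]},{"travel":[0.314,-0.301,-0.055],"angular":[0,0,-0.684]},{"travel":[0.314,-0.301,-0.055],"angular":[0,0,-0.684]}]' 0.0 10
python3 - <<'E'
from h import *
b=rel(loc(SC,SA,-95,0,300),tool(SA))
E
```

```text
t: 1.1
ee_pos: [431.8, -226.3, 310.6]
tcp_rot: [0.86, 0.51, 0.001, -0.001]
ft_force: [0.3, -0.3, 0.4]
grip_width: 10.4
grip_force: 0.0
travel [0.3066, -0.212, 0.0113] angular [0.0003, -0.002, -0.6382]
```

```bash
python3 -m creep '[{"travel":[0.307,-0.212,0.011],"angular":[0,0,-0.64]},{"travel":[0.307,-0.212,0.011],"angular":[0,0,-0.64]},{"travel":[0.307,-0.212,0.011],"angular":[0,0,-0.64]},{"travel":[0.307,-0.212,0.011],"angular":[0,0,-0.64]},{"travel":[0.307,-0.212,0.011],"angular":[0,0,-0.64]},{"travel":[0.307,-0.212,0.011],"angular":[0,0,-0.64]},{"travel":[0.307,-0.212,0.011],"angular":[0,0,-0.64]},{"travel":[0.307,-0.212,0.011],"angular":[0,0,-0.64]},{"travel":[0.307,-0.212,0.011],"angular":[0,0,-0.64]},{"travel":[0.307,-0.212,0.011],"angular":[0,0,-0.64]}]'
python3 - <<'E'
from h import *
b=rel(loc(SC,SA,-95,0,125),tool(SA))
E
```

```text
t: 2.1
ee_pos: [393.9, 140.2, 299.4]
tcp_rot: [0.658, 0.753, -0.001, 0.0]
ft_force: [0.6, -0.0, 0.1]
grip_width: 0.1
grip_force: 0.0
travel [0.0045, -0.0003, 0.1744] angular [-0.0007, 0.0011, -0.0027]
```

```bash
python3 -m creep '[{"travel":[0.002,0,0.04]},{"travel":[0.002,0,0.08]},{"travel":[0.002,0,0.12]},{"travel":[0.002,0,0.15]},{"travel":[0.002,0,0.174]},{"travel":[0.002,0,0.174]},{"travel":[0.002,0,0.174]}]' || python3 -m creep '[{"travel":[0.002,0,0.04],"angular":[0,0,0]},{"travel":[0.002,0,0.08],"angular":[0,0,0]},{"travel":[0.002,0,0.12],"angular":[0,0,0]},{"travel":[0.002,0,0.15],"angular":[0,0,0]},{"travel":[0.002,0,0.174],"angular":[0,0,0]},{"travel":[0.002,0,0.174],"angular":[0,0,0]},{"travel":[0.002,0,0.174],"angular":[0,0,0]}]'
python3 - <<'E'
from h import *
rel(loc(SC,SA,39,0,125),tool(SA))
f=grab_frame("side");cv2.imwrite("pics/a.png",f["image"][180:360,200:340].repeat(3,0).repeat(3,1))
E
```

```text
t: 2.8
ee_pos: [393.9, 141.4, 125.9]
tcp_rot: [0.659, 0.752, -0.0, -0.0]
ft_force: [0.1, -0.2, 0.6]
grip_width: 0.4
grip_force: 0.0
travel [0.0039, 0.1334, 0.0008] angular [-0.0009, 0.0005, -0.0061]invalid input
```

View pics/a.png

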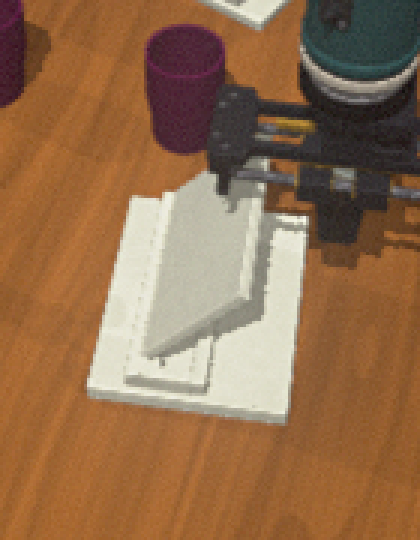

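The picture shows the closed fingers at about (340,225), just in front of the panel's free edge. The carriage sits well above the panel, so I can push now.

```bash
python3 -m creep '[{"travel":[0.003,0.02,0],"angular":[0,0,0]},{"travel":[0.003,0.03,0],"angular":[0,0,0]},{"travel":[0.003,0.035,0],"angular":[0,0,0]},{"travel":[0.003,0.04,0],"angular":[0,0,0]},{"travel":[0.003,0.046,0],"angular":[0,0,0]},{"travel":[0.003,0.052,0],"angular":[0,0,0]},{"travel":[0.003,0.058,0],"angular":[0,0,0]},{"travel":[0.003,0.064,0],"angular":[0,0,0]},{"travel":[0.003,0.07,0],"angular":[0,0,0]},{"travel":[0.003,0.076,0],"angular":[0,0,0]}]'
python3 -m creep '[{"travel":[0,0.006,0],"angular":[0,0,0]},{"travel":[0,0.012,0],"angular":[0,0,0]},{"travel":[0,0.018,0],"angular":[0,0,0]},{"travel":[0,0.024,0],"angular":[0,0,0]},{"travel":[0,0.03,0],"angular":[0,0,0]},{"travel":[0,0.036,0],"angular":[0,0,0]},{"travel":[0,0.041,0],"angular":[0,0,0]},{"travel":[0,0.044,0],"angular":[0,0,0]},{"travel":[0,0.044,0],"angular":[0,0,0]}]'
cat > pa.py <<'E'
from h import *
def panel(s):
    f=grab_frame(s);w=world(f).reshape(-1,3);hsv=cv2.cvtColor(f["image"],cv2.COLOR_BGR2HSV).reshape(-1,3).astype(int)
    d=w[:,:2]-SC; x=d@[np.cos(SA),np.sin(SA)]; y=d@[-np.sin(SA),np.cos(SA)]; z=w[:,2]
    m=(hsv[:,1]<45)&(hsv[:,2]>70)&(abs(y)<78)&(abs(y)>25)&(z>50)&(z<160)&(x>-40)&(x<110)
    q=np.c_[x,z][m]; c=np.median(q,0)
    for _ in range(4):
        n=np.linalg.svd(q-c,full_matrices=False)[2][1];k=abs((q-c)@n)<3;q=q[k];c=q.mean(0)
    t=q[q[:,1]>q[:,1].max()-4].mean(0)
    print(s,len(q),"theta",np.rad2deg(np.arctan2(n[0],n[1]))%180,"pt",c,"top",t,"edge ang",np.rad2deg(np.arctan2(t[1]-36,30-t[0])))
E
python3 - <<'E'
from pa import *
panel("scene");panel("side");rel(loc(SC,SA,39,0,125),tool(SA))
E
```

```text
t: 3.85
ee_pos: [467.1, 155.8, 126.1]
tcp_rot: [0.658, 0.753, -0.001, -0.001]
ft_force: [-5.9, -0.3, 5.3]
grip_width: 0.6
grip_force: 2.8
t: 4.75
ee_pos: [512.6, 161.8, 125.3]
tcp_rot: [0.658, 0.753, 0.0, 0.0]
ft_force: [-0.5, 0.3, 0.3]
grip_width: 0.1
grip_force: 0.2
scene 281 theta 95.2156437933909 pt [ 44.34400241 104.94847664] top [ 47.15126838 150.67765365] edge ang 98.50614698424528
side 294 theta 96.29716688423783 pt [ 38.73156726 109.44531812] top [ 44.4632968  150.95023926] edge ang 97.17139784622789
travel [-0.0006, 0.0131, 0.0006] angular [0.0009, 0.0002, -0.0038]
```

```bash
python3 -m creep '[{"travel":[0,0.004,0],"angular":[0,0,0]},{"travel":[0,0.008,0],"angular":[0,0,0]},{"travel":[0,0.012,0],"angular":[0,0,0]},{"travel":[0,0.016,0],"angular":[0,0,0]},{"travel":[0,0.018,0],"angular":[0,0,0]},{"travel":[0,0.018,0],"angular":[0,0,0]}]'
python3 - <<'E'
from pa import *
panel("scene");panel("side")
E
```

```text
t: 5.45
ee_pos: [530.3, 164.1, 125.6]
tcp_rot: [0.658, 0.753, -0.0, 0.0]
ft_force: [-3.2, -0.3, -1.9]
grip_width: 0.7
grip_force: 1.6
scene 70 theta 103.8229111820759 pt [ 63.04356431 125.99895684] top [ 67.59864172 145.04848344] edge ang 109.02359452041942
side 495 theta 108.24491161691111 pt [ 51.96964074 100.03711255] top [ 67.58172901 145.01575127] edge ang 109.02095127710876
```

```bash
python3 -m creep '[{"travel":[0,0.001,0],"angular":[0,0,0]},{"travel":[0,0.002,0],"angular":[0,0,0]},{"travel":[0,0.002,0],"angular":[0,0,0]},{"travel":[0,-0.02,0],"angular":[0,0,0]},{"travel":[0,-0.05,0],"angular":[0,0,0]},{"travel":[0,-0.07,-0.03],"angular":[0,0,0]},{"travel":[0,-0.09,-0.08],"angular":[0,0,0]},{"travel":[0,-0.09,-0.13],"angular":[0,0,0]},{"travel":[0,-0.09,-0.185],"angular":[0,0,0]},{"travel":[0,-0.09,-0.185],"angular":[0,0,0]}]'
python3 - <<'E'
from pa import *
panel("scene");panel("side")
a=rel([440,-130,310],tool(np.deg2rad(-15)))
rel(loc(RC,RA,36,0,290),tool(RA),base=a)
E
```

```text
t: 6.55
ee_pos: [445.7, 153.6, 320.4]
tcp_rot: [0.658, 0.753, 0.008, 0.005]
ft_force: [1.0, 0.0, 0.2]
grip_width: 0.2
grip_force: 0.0
scene 75 theta 105.82902379706236 pt [ 66.1430182  131.98268504] top [ 69.27435616 144.55702295] edge ang 109.8893889244055
side 859 theta 109.24708552217716 pt [ 53.93127774 101.78600174] top [ 70.13251887 145.57755681] edge ang 110.11513612594679
travel [-0.2799, -0.0415, 0.0043] angular [0.0103, -0.0035, 0.3957]
travel [-0.1099, 0.2057, 0.02] angular [0.0, 0.0, 0.0908]
```

Panel is at about 110°. Now I go to the board, with the gripper opened to 45 mm.

```bash
python3 -m creep '[{"travel":[-0.28,-0.04,0.004],"angular":[0,0,0.396]},{"travel":[-0.28,-0.04,0.004],"angular":[0,0,0.396]},{"travel":[-0.28,-0.04,0.004],"angular":[0,0,0.396]},{"travel":[-0.28,-0.04,0.004],"angular":[0,0,0.396]},{"travel":[-0.28,-0.04,0.004],"angular":[0,0,0.396]},{"travel":[-0.28,-0.04,0.004],"angular":[0,0,0.396]},{"travel":[-0.28,-0.04,0.004],"angular":[0,0,0.396]},{"travel":[-0.28,-0.04,0.004],"angular":[0,0,0.396]}]' 0.045 10
python3 - <<'E'
from h import *
rel(loc(RC,RA,36,0,280),tool(RA))
E
```

```text
t: 7.45
ee_pos: [438.0, -131.1, 304.7]
tcp_rot: [0.794, 0.608, -0.0, -0.001]
ft_force: [-1.0, 0.1, -0.9]
grip_width: 45.1
grip_force: 0.0
travel [-0.1079, 0.2077, 0.0241] angular [-0.0026, -0.0006, 0.0881]
```

```bash
python3 -m creep '[{"travel":[-0.108,0.208,0.024],"angular":[-0.003,0,0.088]},{"travel":[-0.108,0.208,0.024],"angular":[-0.003,0,0.088]},{"travel":[-0.108,0.208,0.024],"angular":[-0.003,0,0.088]},{"travel":[-0.108,0.208,0.024],"angular":[-0.003,0,0.088]},{"travel":[-0.108,0.208,0.024],"angular":[-0.003,0,0.088]},{"travel":[-0.108,0.208,0.024],"angular":[-0.003,0,0.088]},{"travel":[-0.108,0.208,0.024],"angular":[-0.003,0,0.088]},{"travel":[-0.108,0.208,0.024],"angular":[-0.003,0,0.088]}]'
python3 - <<'E'
from h import *
rel(loc(RC,RA,36,0,187),tool(RA))
o=observe();f=grab_frame("wrist");T=np.array(f["T_tool_cam"]);K=f["mtx"];z=f["range_z"];v,u=np.indices(z.shape)
c=np.stack([(u-K[0][2])/K[0][0]*z,(v-K[1][2])/K[1][1]*z,z],-1).reshape(-1,3)@T[:3,:3].T+T[:3,3]
w=Ro.from_quat(o["tcp_rot"]).apply(c)+o["ee_pos"]
d=w[:,:2]-RC;x=d@[np.cos(RA),np.sin(RA)];y=d@[-np.sin(RA),np.cos(RA)]
m=(z.ravel()>0)&(w[:,2]>194)&(w[:,2]<210)&(abs(x)<70)&(abs(y)<90)
m1=m&(x>10);print(m1.sum(),cv2.minAreaRect(np.c_[x,y][m1].astype(np.float32)),w[m1,2].mean())
cv2.imwrite("pics/w.png",f["image"])
E
```

```text
t: 8.25
ee_pos: [611.1, -286.9, 282.3]
tcp_rot: [0.819, 0.574, 0.001, 0.001]
ft_force: [0.4, -0.1, -1.0]
grip_width: 44.9
grip_force: 0.0
travel [-0.0027, -0.0001, 0.0953] angular [0.0018, -0.0007, 0.0042]
2297 ((39.817352294921875, -1.5401115417480469), (9.716117858886719, 119.84000396728516), 0.10582567006349564) 202.11918131756963
```

View pics/w.png

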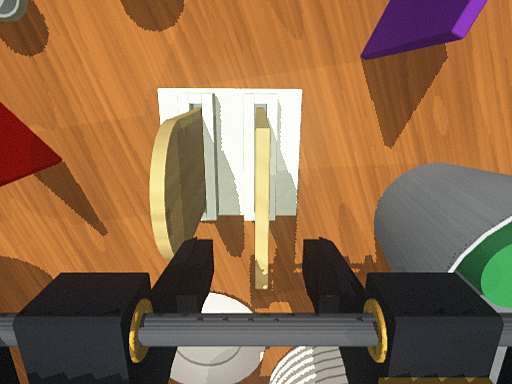

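The wrist view shows the straight board edge-on at col 262, between the fingers (cols 213 and 303). The arched board is at col 175 and clear. Going down and gripping.

```bash
python3 -m creep '[{"travel":[-0.003,0.002,0.03],"angular":[0,0,0.004]},{"travel":[-0.003,0.002,0.055],"angular":[0,0,0.004]},{"travel":[-0.003,0.002,0.075],"angular":[0,0,0.004]},{"travel":[-0.003,0.002,0.09],"angular":[0,0,0.004]},{"travel":[-0.003,0.002,0.0955],"angular":[0,0,0.004]},{"travel":[-0.003,0.002,0.0955],"angular":[0,0,0.004]},{"travel":[-0.003,0.002,0.0955],"angular":[0,0,0.004]}]'
python3 -m creep '[{"travel":[0,0,0],"angular":[0,0,0]},{"travel":[0,0,0],"angular":[0,0,0]},{"travel":[0,0,0],"angular":[0,0,0]},{"travel":[0,0,0],"angular":[0,0,0]},{"travel":[0,0,0],"angular":[0,0,0]},{"travel":[0,0,0],"angular":[0,0,0]}]' 0 45
```

```text
t: 9.0
ee_pos: [613.2, -292.6, 188.6]
tcp_rot: [0.821, 0.572, 0.001, 0.002]
ft_force: [-1.0, 0.5, 0.4]
grip_width: 44.9
grip_force: 0.0
t: 9.6
ee_pos: [612.5, -292.5, 187.4]
tcp_rot: [0.821, 0.572, 0.001, 0.001]
ft_force: [0.3, -0.4, 1.2]
grip_width: 9.4
grip_force: 45.0
```

```bash
python3 -m creep '[{"travel":[0,0,-0.01],"angular":[0,0,0]},{"travel":[0,0,-0.025],"angular":[0,0,0]},{"travel":[0,0,-0.045],"angular":[0,0,0]},{"travel":[0,0,-0.07],"angular":[0,0,0]},{"travel":[0,0,-0.1],"angular":[0,0,0]},{"travel":[0,0,-0.13],"angular":[0,0,0]},{"travel":[0,0,-0.155],"angular":[0,0,0]},{"travel":[0,0,-0.17],"angular":[0,0,0]},{"travel":[0,0,-0.17],"angular":[0,0,0]},{"travel":[0,0,-0.17],"angular":[0,0,0]}]'
python3 - <<'E'
from h import *
a=rel(loc(SC,SA,60,0,375),tool(SA))
E
```

```text
t: 10.6
ee_pos: [612.0, -292.2, 356.9]
tcp_rot: [0.821, 0.572, 0.001, 0.001]
ft_force: [0.2, -0.5, -1.3]
grip_width: 9.4
grip_force: 45.0
travel [0.4069, -0.2202, -0.0187] angular [0.0027, 0.0005, -0.4919]
```

```bash
python3 -m creep '[{"travel":[0.02,-0.011,-0.01],"angular":[0,0,-0.02]},{"travel":[0.06,-0.032,-0.018],"angular":[0,0,-0.07]},{"travel":[0.1,-0.054,-0.018],"angular":[0,0,-0.12]},{"travel":[0.14,-0.076,-0.018],"angular":[0,0,-0.17]},{"travel":[0.18,-0.097,-0.018],"angular":[0,0,-0.22]},{"travel":[0.22,-0.119,-0.018],"angular":[0,0,-0.27]},{"travel":[0.26,-0.141,-0.018],"angular":[0,0,-0.32]},{"travel":[0.29,-0.157,-0.018],"angular":[0,0,-0.36]},{"travel":[0.31,-0.168,-0.018],"angular":[0,0,-0.38]},{"travel":[0.31,-0.168,-0.018],"angular":[0,0,-0.38]}]'
python3 - <<'E'
from h import *
t=np.deg2rad(24)
rel(loc(SC,SA,5.5+175.5*np.sin(t),0,200+175.5*np.cos(t)),tool(SA,t))
E
```

```text
t: 11.6
ee_pos: [560.2, 60.3, 373.3]
tcp_rot: [0.696, 0.718, 0.0, -0.0]
ft_force: [-0.3, -1.0, -1.8]
grip_width: 9.8
grip_force: 45.0
travel [0.1077, 0.0063, 0.013] angular [0.4183, -0.0228, -0.1052]
```

```bash
python3 -m creep '[{"travel":[0.015,0.001,0.002],"angular":[0.05,-0.003,-0.013]},{"travel":[0.03,0.002,0.004],"angular":[0.12,-0.006,-0.03]},{"travel":[0.05,0.003,0.006],"angular":[0.19,-0.01,-0.048]},{"travel":[0.07,0.004,0.008],"angular":[0.26,-0.014,-0.065]},{"travel":[0.09,0.005,0.01],"angular":[0.33,-0.018,-0.083]},{"travel":[0.1,0.006,0.012],"angular":[0.38,-0.021,-0.096]},{"travel":[0.108,0.006,0.013],"angular":[0.418,-0.023,-0.105]},{"travel":[0.108,0.006,0.013],"angular":[0.418,-0.023,-0.105]},{"travel":[0.108,0.006,0.013],"angular":[0.418,-0.023,-0.105]}]'
cat > bd.py <<'E'
from h import *
def board(s,png=None):
    f=grab_frame(s);w=world(f).reshape(-1,3);hsv=cv2.cvtColor(f["image"],cv2.COLOR_BGR2HSV).reshape(-1,3).astype(int)
    d=w[:,:2]-SC; x=d@[np.cos(SA),np.sin(SA)]; y=d@[-np.sin(SA),np.cos(SA)]; z=w[:,2]
    m=(hsv[:,0]>12)&(hsv[:,0]<28)&(hsv[:,1]>50)&(hsv[:,1]<130)&(abs(y)<90)&(z>17)&(z<420)&(x>-60)&(x<160)
    q=np.c_[x,y,z][m]; c=np.median(q,0)
    for _ in range(5):
        n=np.linalg.svd(q-c,full_matrices=False)[2][2];k=abs((q-c)@n)<3;q=q[k];c=q.mean(0)
    n*=np.sign(n[0])
    low=q[q[:,2]<np.percentile(q[:,2],3)].mean(0)
    print(s,len(q),"n",n.round(3),"tilt",np.rad2deg(np.arctan2(-n[2],n[0])).round(1),"c",c.round(1),"low",low.round(1),"zmin/max",q[:,2].min().round(1),q[:,2].max().round(1),"y",q[:,1].min().round(1),q[:,1].max().round(1))
    if png: cv2.imwrite(png,cv2.resize(f["image"][90:340,160:370],None,fx=2.4,fy=2.4))
E
python3 - <<'E'
from bd import *
board("side");board("scene")
t=np.deg2rad(24)
rel(loc(SC,SA,5.5+175.5*np.sin(t),0,45+175.5*np.cos(t)),tool(SA,t))
E
```

```text
t: 12.5
ee_pos: [565.2, 164.3, 360.6]
tcp_rot: [0.645, 0.736, -0.156, -0.135]
ft_force: [0.2, 0.1, -0.4]
grip_width: 9.7
grip_force: 45.0
side 644 n [ 0.93  -0.025 -0.368] tilt 21.6 c [ 45.7   5.1 301.7] low [ 32.3  -6.1 266.8] zmin/max 254.1 341.1 y -63.2 57.6
scene 158 n [ 0.937 -0.137 -0.321] tilt 18.9 c [ 69.9 -45.2 347.3] low [ 49.  -60.7 294.6] zmin/max 288.1 385.6 y -66.2 5.2
travel [0.0046, 0.0618, 0.1437] angular [0.0039, -0.0003, -0.0064]
```

```bash
python3 -m creep '[{"travel":[0.004,0.008,0.019],"angular":[0,0,0]},{"travel":[0.004,0.02,0.046],"angular":[0,0,0]},{"travel":[0.004,0.032,0.074],"angular":[0,0,0]},{"travel":[0.004,0.044,0.102],"angular":[0,0,0]},{"travel":[0.004,0.054,0.125],"angular":[0,0,0]},{"travel":[0.004,0.06,0.139],"angular":[0,0,0]},{"travel":[0.004,0.062,0.144],"angular":[0,0,0]},{"travel":[0.004,0.062,0.144],"angular":[0,0,0]},{"travel":[0.004,0.062,0.144],"angular":[0,0,0]}]'
python3 - <<'E'
from bd import *
board("side","pics/b1.png");board("scene")
t=np.deg2rad(24)
rel(loc(SC,SA,5.5+175.5*np.sin(t),0,19+175.5*np.cos(t)),tool(SA,t))
E
```

```text
t: 13.5
ee_pos: [564.1, 168.4, 206.5]
tcp_rot: [0.645, 0.736, -0.155, -0.135]
ft_force: [-0.2, -0.3, -1.1]
grip_width: 9.7
grip_force: 45.0
side 875 n [ 0.924 -0.038 -0.381] tilt 22.4 c [ 40.9  10.2 137.7] low [  4.5 -44.7  55.4] zmin/max 32.5 222.8 y -89.8 62.1
scene 145 n [ 0.932 -0.121 -0.342] tilt 20.2 c [ 52.9 -42.7 161.2] low [ 14.  -33.5  52.7] zmin/max 40.0 280.7 y -61.8 63.2
travel [-0.0002, 0.0099, 0.0254] angular [0.0062, -0.0006, -0.0055]
```

View pics/b1.png

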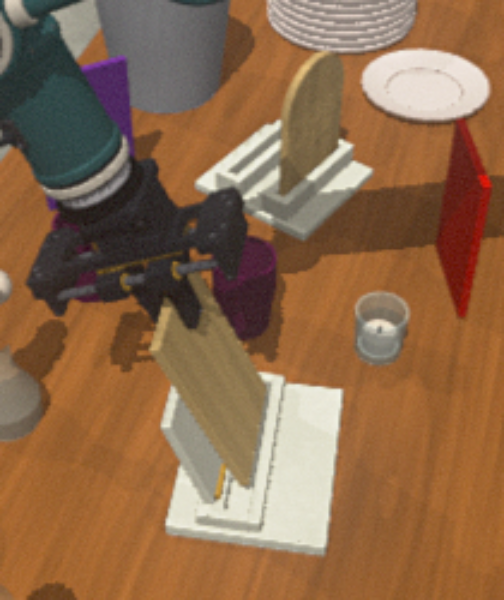

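The picture shows the board tilted above the gutter, its foot corner at (248,485), between lip and panel. Both tumblers, the candle and the arched board are undisturbed. Lowering.

```bash
python3 -m creep '[{"travel":[0,0.002,0.005],"angular":[0,0,0]},{"travel":[0,0.004,0.01],"angular":[0,0,0]},{"travel":[0,0.006,0.015],"angular":[0,0,0]},{"travel":[0,0.008,0.019],"angular":[0,0,0]},{"travel":[0,0.009,0.022],"angular":[0,0,0]},{"travel":[0,0.0095,0.024],"angular":[0,0,0]},{"travel":[0,0.0095,0.024],"angular":[0,0,0]}]'
python3 - <<'E'
from bd import *
from pa import panel
board("side");panel("side");print(observe()["ft_force"])
t=np.deg2rad(24)
rel(loc(SC,SA,5.5+175.5*np.sin(t),0,18+175.5*np.cos(t)),tool(SA,t))
E
```

```text
t: 14.3
ee_pos: [562.2, 168.1, 178.8]
tcp_rot: [0.645, 0.736, -0.156, -0.135]
ft_force: [0.5, 0.4, -1.0]
grip_width: 9.6
grip_force: 45.0
side 965 n [ 0.921 -0.036 -0.387] tilt 22.8 c [ 38.9  13.2 109.9] low [  2.  -34.4  26.6] zmin/max 21.2 204.1 y -59.9 63.6
side 263 theta 109.51260403384592 pt [53.16777907 99.08579318] top [ 70.13294691 144.5550517 ] edge ang 110.28942028841308
[-0.33636055  0.25051848 -0.4293166 ]
travel [-0.0002, 0.0011, 0.0005] angular [0.0032, -0.0004, -0.0055]
```

```bash
python3 -m creep '[{"travel":[0,0.001,0.001],"angular":[0,0,0]},{"travel":[0,0.0012,0.0015],"angular":[0,0,0]},{"travel":[0,0.0014,0.002],"angular":[0,0,0]},{"travel":[0,0.0014,0.002],"angular":[0,0,0]}]'
```

```text
t: 14.8
ee_pos: [563.4, 168.2, 178.0]
tcp_rot: [0.645, 0.736, -0.155, -0.135]
ft_force: [1.4, 0.7, 5.2]
grip_width: 9.8
grip_force: 45.0
```

```bash
python3 -m creep '[{"travel":[0,0.0004,0.001],"angular":[0,0,0]},{"travel":[0,0.0004,0.001],"angular":[0,0,0]},{"travel":[0,0.0004,0.001],"angular":[0,0,0]}]'
```

```text
t: 15.1
ee_pos: [563.8, 168.3, 177.8]
tcp_rot: [0.645, 0.736, -0.155, -0.134]
ft_force: [2.8, 0.7, 8.2]
grip_width: 9.5
grip_force: 45.1
```

```bash
python3 -m creep '[{"travel":[0,0,-0.0008],"angular":[0,0,0]},{"travel":[0,0,-0.0008],"angular":[0,0,0]},{"travel":[0,0,-0.0008],"angular":[0,0,0]},{"travel":[0,0,-0.0008],"angular":[0,0,0]},{"travel":[0,0,-0.0008],"angular":[0,0,0]}]' 0.035
python3 - <<'E'
from bd import *
board("side","pics/b2.png")
E
```

```text
t: 15.6
ee_pos: [562.7, 168.2, 175.9]
tcp_rot: [0.645, 0.736, -0.156, -0.135]
ft_force: [-0.1, 0.4, 0.3]
grip_width: 35.4
grip_force: 0.0
side 722 n [ 0.917 -0.048 -0.395] tilt 23.3 c [ 37.3  13.2 100.7] low [  2.  -35.3  24.6] zmin/max 17.8 190.2 y -57.3 61.7
```

View pics/b2.png

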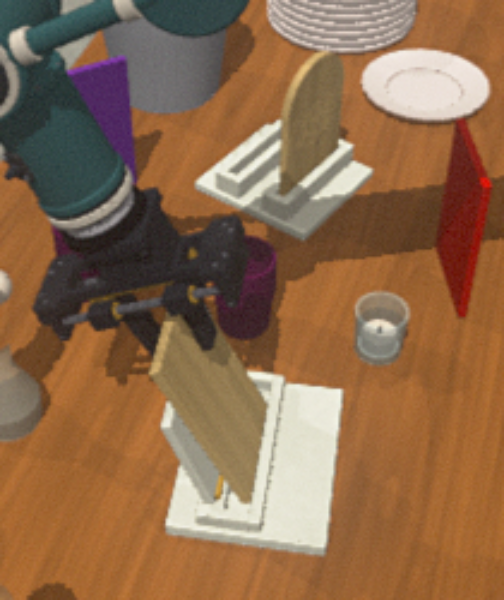

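The board stands in the gutter (foot corner at (245,500)) and leans on the panel with the fingers open. Retracting along the fingers.

```bash
python3 -m creep '[{"travel":[0,0,-0.006],"angular":[0,0,0]},{"travel":[0,0,-0.016],"angular":[0,0,0]},{"travel":[0,0,-0.03],"angular":[0,0,0]},{"travel":[0,0,-0.05],"angular":[0,0,0]},{"travel":[0,0,-0.075],"angular":[0,0,0]},{"travel":[0,0,-0.1],"angular":[0,0,0]},{"travel":[0,0,-0.13],"angular":[0,0,0]},{"travel":[0,0,-0.13],"angular":[0,0,0]},{"travel":[0,0,-0.13],"angular":[0,0,0]},{"travel":[0,0,-0.13],"angular":[0,0,0]}]'
python3 - <<'E'
from bd import *
from pa import panel
board("side");panel("side")
f=grab_frame("side");g=grab_frame("scene")
cv2.imwrite("pics/e.png",np.hstack([cv2.resize(i,(400,300)) for i in(f["image"],g["image"])]))
E
```

```text
t: 16.65
ee_pos: [614.4, 175.3, 294.2]
tcp_rot: [0.645, 0.736, -0.157, -0.136]
ft_force: [0.2, 0.4, -0.1]
grip_width: 34.8
grip_force: 0.0
side 868 n [ 0.914 -0.014 -0.404] tilt 23.9 c [ 51.    7.4 130.3] low [ 27.4 -29.8  77.2] zmin/max 52.0 194.0 y -57.1 62.2
side 241 theta 109.56668136384557 pt [52.66790627 97.48047673] top [ 70.66931891 144.91683674] edge ang 110.47552667534636
```

View pics/e.png

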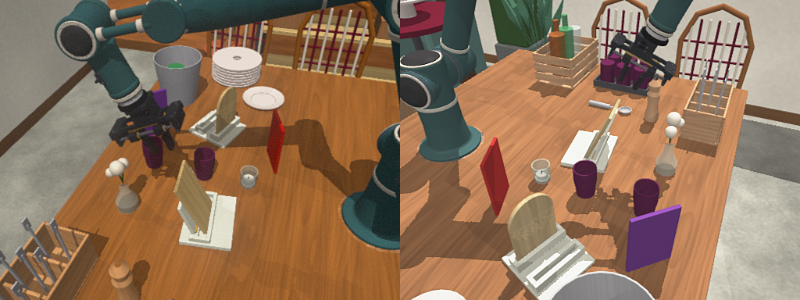

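Both views (side left, scene right) show the board leaning on the panel at (195,195)/(603,135), with the arm clear. The arched board, tumblers, vase and candle are in place. Handing in.

```bash
python3 -c "from station import r; print(r.finish_job())"
```

```text
the job is handed in; nothing more can be done
None
```

The job is handed in: the panel is at about 110°, the straight-topped board stands in the gutter leaning back against it, the arm is clear, and the arched board, tumblers, vase and candle look undisturbed in the final views.

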